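# Lift the loaded waffle carrier and hold it level

## Task

Take the wooden carrier by its handle bar, choosing the spot so that it hangs level (the jar makes one end heavier), and lift it with the jar and waffles still in it until its underside is 10 to 20 cm clear of the table (about 15 is best), so that the bench beneath can be wiped. Grip the glued bar gently (a grip of about 25 N is plenty; above 40 N it breaks), keep the carrier level all the way, do not touch the jar or the waffles, and leave the cup, bottle and tub where they stand. Hold it up level and still for at least three seconds and finish while still holding it there.

Things in the scene. Friction and masses are not known exactly. Their poses are not given: they have to be found in the camera images.
- carrier: Loose wooden carrier, 122 x 247 x 165 mm, 0.32 kg, balanced about its middle when empty. Origin: centre of its underside (under the rubber feet); z up; y along its length and the handle bar, x across. Two open bays, centres at y = +57 and -57 mm, floor at z = 14 mm, rims up to z = 37 mm. End posts at y = +-117 mm, 10 mm thick, 44 mm wide, up to z = 165 mm.
- carrier_handle (a point): Middle of the dark wooden handle bar, 152 mm above the carrier's underside. The straight bar is 20 mm thick across (carrier x), 24 mm high (z) and runs along carrier y; 224 mm of it is free between the posts. Turns with the carrier. The glued bar breaks under a squeeze of more than 40 N per finger.
- jar: Glass jar with a green lid, about 64 x 68 x 84 mm, about 0.35 kg (unknown within 15 %), standing loose in one bay of the carrier, either one; its top is 98 mm above the carrier's underside. Origin: centre of its underside, z up.
- waffle_low: Round baked waffle, 86 mm across, 9 mm thick, 0.022 kg, lying loose in the other bay. Origin: centre of its underside, z up.
- waffle_high: A like waffle, 86 mm across, 9 mm thick, 0.022 kg, lying loose on the first. Origin: centre of its underside, z up.
- cup: Bystander: grey steel cup, 76 mm wide, 102 mm high, loose, empty, beside the carrier. Origin: centre of its underside.
- bottle: Bystander: pale squeeze bottle, 59 mm wide, 200 mm high, loose, beyond the carrier. Origin: centre of its underside.
- tub: Bystander: white lidded tub, 96 x 137 x 53 mm, loose, beside the carrier. Origin: centre of its underside.
Not all that is in view belongs to the job. Of the things that look like the waffle_high, the smaller one is meant. What is shaped like the jar but pink is not meant.

How it is judged:
By the outcome, as a careful person would: the job done as asked, in the order asked, and still so for the second after the job is handed in, while the arm keeps its last pose, push and grip.
It also fails if it takes over 40 s, if anything falls off the work surface, if the arm or the gripper's body presses on something with over 40 N, if the wrist force passes 120 N, or if a joint passes its speed limit or range.

## Robot

A 7-joint arm with a two-finger parallel gripper is mounted at the origin on a cart in front of the work surface, level with it; the furniture and walls round the work are solid. World frame = base frame: x ahead of the robot, y to its left, z up, the work surface at z = 0. Lengths are in m, angles in degrees, forces in N, time in s.
With the tool pointing down it reaches from about 0.425 to 0.875 m from the base axis. Payload 4.7 kg.
Tool frame: the origin (TCP) lies between the finger pads, 19 mm behind the fingertips; this is the grasp point; z points along the fingers, y is the line along which they close (so a half turn about z gives the same grasp; the last joint's range is limited). The gripper opens to 87 mm and grips with 3 to 60 N. Pads are 19 mm wide; open, the fingers measure 117 mm over their backs; the gripper's body (75 mm by 190 mm) begins 51 mm behind the grasp point.
Start: joints at [-63.421, 18.392, -4.016, 83.108, 1.295, 78.541, -3.26], TCP at [0.283, 0.585, 0.241] pointing down, gripper open.
Joint ranges: [-163.93, 163.93], [-17.29, 119.83], [-79.2, 71.16], [3.27, 140.29], [-89.18, 269.18], [5.43, 117.66], [-154.24, 154.24]. Speed limits (degrees/s): [147.25, 147.25, 180, 180, 180, 180, 180].

## Interface

Orientations are given as [roll, pitch, yaw] about the fixed x, y, z axes, in that order (R = Rz(yaw) Ry(pitch) Rx(roll)).
In Python, from cell import env gives the robot as it stands.
- The arm moves only by the shell command python3 -m jog 'ROWS' [FORCE]. ROWS is JSON, a list of rows, each a list of 7 numbers: the shift along the tool's x, y, z in m, then the turn, a rotation vector about the tool's x, y, z in rad, then the finger opening in m, from 0 to 0.087. A call has 1 to 12 rows; each row shifts and turns the commanded pose from where the row before left it, along the tool's axes as they then stand; what a row does not reach is not made up. A row lasts 1/12 s, in which the tool goes at most 41.7 mm and 7.16 degrees, less where a joint would pass 70% of its speed; a pose out of reach is approached as far as the arm can. A call is refused whole if a number of a shift passes 0.0417 or a number of a turn 0.125, either way. A call with a gripper value outside its range is refused whole. The fingers move at their own pace and stop on an object; FORCE is the grip in N (left out, the last holds). Time passes only in rows, so rows that do not move let the fingers close. It gives the time, the measured TCP pose, the force, the opening and the grip force at its end, in the units of the state.
- env.get_obs(): the state, without advancing time (a new reading comes with each control period).
- env.read_camera(name): name is "side" or "top" or "wrist"; returns the picture (420x560x3 uint8, blue, green, red); there is no depth.
- env.get_calibration(name): a dict with "fov_y" (degrees; the focal length in pixels is half the picture's height over the tangent of half this angle, whatever the lens; pixels are square), "cx", "cy" (the principal point, pixels), "pose" (4x4, takes a point from camera to world coordinates). Camera axes: x right, y up, looking along -z (the intrinsics and any distortion apply to the point x, -y, -z); pixel columns grow to the right and rows downward; lengths in m; the calibration is good to about 2 mm. A picture is of the moment at which its call begins: read the wrist's pose just before it. get_calibration takes no time and is no camera call; for the wrist camera it gives the pose at the moment of the call.
- env.sign_off(): hands the job in; it is judged then, once.
The state is a dict: "time_s": time; "qpos": joint angles; "joint_velocities": joint speeds; "effort": joint torques, N m; "tool_pos": TCP position; "tool_rot": TCP orientation; "force": force on the tool from outside, world axes, zero at the start; "wrist_torque": the same for the moment, N m; "grip_width": finger opening in m; "grasp_force": force on a finger pad.
Only numpy, scipy, OpenCV 4.12 (cv2) and the standard library are available. Lean on these libraries where they do the work, as an engineer would, in place of code of your own. Each camera call takes 0.05 s, during which the arm holds its last target. There are 200 camera calls.

## Working session

There is one attempt and no reset: what is moved stays moved. The work goes in short steps, Python scripts to look and compute and a shell command to move; the robot and the scene stay as the last step left them, time stands still between calls to the robot, and variables do not carry over. Pictures are saved under pics/ and viewed, at most 10 in all, crops included, and the job is handed in when it is done.

```bash
ls; mkdir -p pics
python3 - <<'E'
from cell import env
import cv2,numpy as np
for n in("top","side"):
    c=env.get_calibration(n);print(n,{k:(np.round(v,4).tolist()) if not isinstance(v,str) else v for k,v in c.items()})
    cv2.imwrite(f"pics/{n}0.png",env.read_camera(n))
o=env.get_obs();print(o)
E
```

```text
pics
top {'fov_y': 42.2271, 'cx': 283.3031, 'cy': 209.3632, 'pose': [[-0.0057, 0.9976, -0.0684, 0.4803], [-1.0, -0.0056, 0.0017, -0.016], [0.0013, 0.0684, 0.9977, 1.3285], [0.0, 0.0, 0.0, 1.0]]}
side {'fov_y': 52.0311, 'cx': 284.7316, 'cy': 205.0203, 'pose': [[0.9896, 0.0379, -0.1388, 0.4333], [-0.1432, 0.3529, -0.9246, -0.9196], [0.0139, 0.9349, 0.3547, 0.4521], [0.0, 0.0, 0.0, 1.0]]}
{'time_s': 0.1, 'qpos': array([-63.41951433,  18.43495307,  -4.01580179,  83.16819939,
         1.29640029,  78.54016107,  -3.26004007]), 'joint_velocities': array([-0.05908813, -0.16799108, -0.00656032, -0.16366429,  0.02332255,
        0.05766606,  0.01176092]), 'effort': array([ 1.88829739e-05, -4.92571557e+01, -4.05425057e-01, -3.13398135e+01,
       -6.41048932e-02,  3.94559931e-02,  7.42536349e-05]), 'tool_pos': array([0.2824678 , 0.58490414, 0.24026678]), 'tool_rot': array([-1.79901997e+02,  6.71925103e-03,  1.54229617e+02]), 'force': array([ 0.45197381, -0.45470343, -0.30729796]), 'wrist_torque': array([ 0.02783852,  0.02088775, -0.00980808]), 'grasp_force': 0.0, 'grip_width': 0.08709769700926857}
```

View pics/top0.png

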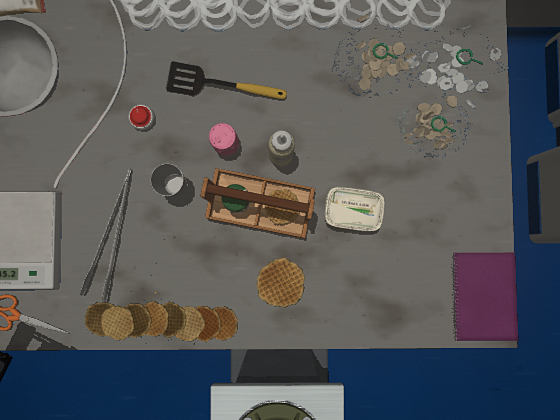

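View pics/side0.png

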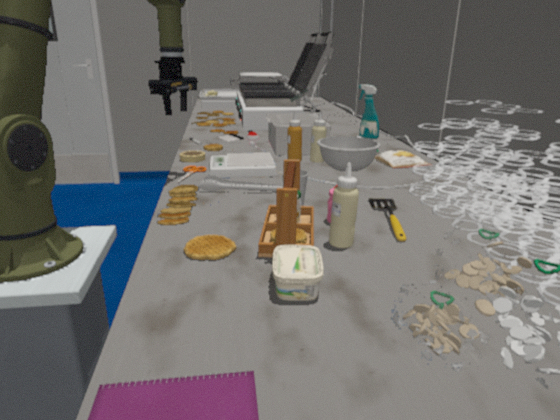

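```bash
cat > h.py <<'E'
import numpy as np,cv2
from cell import env
def ray(n,uv,z):
    c=env.get_calibration(n);f=210/np.tan(np.radians(c["fov_y"]/2));P=np.array(c["pose"])
    uv=np.atleast_2d(uv).astype(float)
    d=np.c_[(uv[:,0]-c["cx"])/f,-(uv[:,1]-c["cy"])/f,-np.ones(len(uv))]@P[:3,:3].T
    return P[:3,3]+d*((z-P[2,3])/d[:,2])[:,None]
E
python3 - <<'E'
from h import *
im=cv2.imread("pics/top0.png");hsv=cv2.cvtColor(im,cv2.COLOR_BGR2HSV)
roi=np.zeros(im.shape[:2],np.uint8);roi[165:242,198:320]=1
H,S,V=cv2.split(hsv)
bar=((S>60)&(V<95)&((H<18)|(H>170))&(roi>0)).astype(np.uint8)
bar=cv2.morphologyEx(bar,cv2.MORPH_OPEN,np.ones((4,4),np.uint8))
lid=((H>45)&(H<90)&(S>80)&(roi>0)).astype(np.uint8)
lid[:, 262:]=0
cs,_=cv2.findContours(bar,0,1);c=max(cs,key=cv2.contourArea)
r=cv2.minAreaRect(c);print("bar",r)
b=cv2.boxPoints(r);w=ray("top",b,.164)[:,:2];print(w.round(4))
print("centre",w.mean(0),"edges",np.linalg.norm(w-np.roll(w,1,0),axis=1))
for i in(0,1):
    d=w[i]-w[i-1];print("angle",np.degrees(np.arctan2(d[1],d[0])),np.linalg.norm(d))
ys,xs=np.nonzero(lid);print("lid n",len(xs),xs.min(),xs.max(),ys.min(),ys.max())
h=cv2.convexHull(np.c_[xs,ys].astype(np.int32));print("lid",ray("top",cv2.minEnclosingCircle(h)[0],.098),cv2.minEnclosingCircle(h))
tot=((H<25)&(S>70)&(roi>0)).astype(np.uint8);cs,_=cv2.findContours(tot,0,1)
print("all",cv2.minAreaRect(max(cs,key=cv2.contourArea)))
v=im.copy();v[bar>0]=(255,0,0);v[lid>0]=(255,0,255)
cr=np.hstack([im[160:245,190:325],v[160:245,190:325]]);cv2.imwrite("pics/crop1.png",cv2.resize(cr,None,fx=2.9,fy=2.9,interpolation=2))
E
```

```text
bar ((257.0968017578125, 203.55926513671875), (104.93866729736328, 21.658405303955078), 13.038657188415527)
[[ 0.5763  0.1533]
 [ 0.6218  0.143 ]
 [ 0.5695 -0.0767]
 [ 0.5242 -0.0658]]
centre [0.5729456  0.03843904] edges [0.22525073 0.04668432 0.22585422 0.04655373]
angle 76.62859357494945 0.22525073209815336
angle -12.773086479287763 0.046684324000602934
lid n 207 222 246 184 210
lid [[0.59274184 0.09161283 0.098     ]] ((234.95774841308594, 197.26760864257812), 13.411372184753418)
all ((256.5961608886719, 202.0192413330078), (113.74736785888672, 51.186309814453125), 11.309932708740234)
```

View pics/crop1.png

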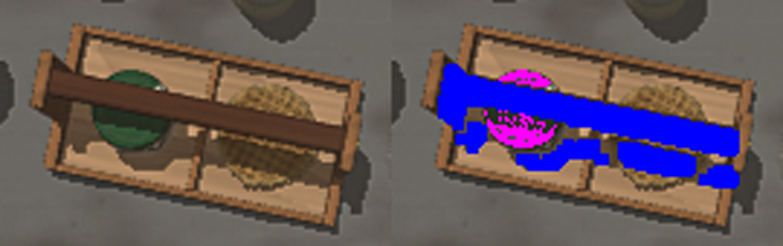

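Run:
```python
from h import *
im=cv2.imread("pics/top0.png");hsv=cv2.cvtColor(im,cv2.COLOR_BGR2HSV);H,S,V=cv2.split(hsv)
for u in(222,265,295): print(u,[(v,H[v,u],S[v,u],V[v,u]) for v in range(183,216)][::2])
px=lambda p:np.array(p)/2.9+[190,160]-.0
q=ray("top",px([(80,22),(362,80),(335,230),(46,168)]),.037)[:,:2]
print("rim",q.round(4),q.mean(0),np.linalg.norm(q-np.roll(q,1,0),axis=1))
# bar: between upper/lower edges per column
pts=[]
bar=((S>110)&(V<85)&((H<14)))
for u in range(215,303):
    m=188+(u-204)*.17+2   # approx axis row
    col=[v for v in range(int(m)-8,int(m)+10) if bar[v,u]]
    if col:
        runs=np.split(col,np.where(np.diff(col)>1)[0]+1);r=max(runs,key=len)
        pts.append((u,r[0],r[-1]))
pts=np.array(pts);print(pts[::8])
for k in(1,2):
    w=ray("top",np.c_[pts[:,0],pts[:,k]+(-.5 if k==1 else .5)],.164)
    vx,vy,x,y=cv2.fitLine(w[:,:2].astype(np.float32),cv2.DIST_HUBER,0,.01,.01).ravel();print("edge",k,x,y,"ang",np.degrees(np.arctan2(vy,vx)), "x at y=.04",x+(.04-y)*vx/vy)
e=ray("top",px([(32,52),(36,110),(361,82),(356,172)]),.165);print("post outer",e.round(4))
```

```text
222 [(183, np.uint8(14), np.uint8(108), np.uint8(172)), (185, np.uint8(15), np.uint8(105), np.uint8(189)), (187, np.uint8(10), np.uint8(140), np.uint8(71)), (189, np.uint8(10), np.uint8(138), np.uint8(85)), (191, np.uint8(10), np.uint8(135), np.uint8(83)), (193, np.uint8(11), np.uint8(134), np.uint8(84)), (195, np.uint8(11), np.uint8(120), np.uint8(53)), (197, np.uint8(60), np.uint8(79), np.uint8(42)), (199, np.uint8(62), np.uint8(81), np.uint8(41)), (201, np.uint8(46), np.uint8(75), np.uint8(44)), (203, np.uint8(14), np.uint8(104), np.uint8(91)), (205, np.uint8(14), np.uint8(108), np.uint8(97)), (207, np.uint8(15), np.uint8(106), np.uint8(84)), (209, np.uint8(15), np.uint8(108), np.uint8(179)), (211, np.uint8(15), np.uint8(109), np.uint8(168)), (213, np.uint8(15), np.uint8(107), np.uint8(167)), (215, np.uint8(15), np.uint8(109), np.uint8(183))]
265 [(183, np.uint8(14), np.uint8(124), np.uint8(64)), (185, np.uint8(14), np.uint8(103), np.uint8(42)), (187, np.uint8(15), np.uint8(104), np.uint8(101)), (189, np.uint8(15), np.uint8(103), np.uint8(111)), (191, np.uint8(15), np.uint8(106), 
[... 1339 characters left out ...]
int8(15), np.uint8(150), np.uint8(104)), (213, np.uint8(16), np.uint8(133), np.uint8(67)), (215, np.uint8(17), np.uint8(117), np.uint8(76))]
rim [[ 0.6698  0.1385]
 [ 0.6205 -0.0937]
 [ 0.4973 -0.0704]
 [ 0.5494  0.1661]] [0.58424672 0.03513715] [0.12356149 0.23739314 0.12533904 0.24215545]
[[215 189 193]
 [223 191 195]
 [231 193 194]
 [239 193 195]
 [247 194 197]
 [255 196 201]
 [263 198 203]
 [271 200 201]
 [279 198 203]
 [287 202 204]
 [295 204 206]]
edge 1 0.585639 0.021522088 ang 79.73992 x at y=.04 0.5889837
edge 2 0.5843533 0.06234678 ang 81.2722 x at y=.04 0.5809227
post outer [[ 0.6288  0.1588  0.165 ]
 [ 0.5856  0.1556  0.165 ]
 [ 0.6051 -0.0852  0.165 ]
 [ 0.5383 -0.0809  0.165 ]]
```

Run:
```python
from h import *
im=cv2.imread("pics/top0.png");H,S,V=cv2.split(cv2.cvtColor(im,cv2.COLOR_BGR2HSV))
m=((H<=12)&(S>122)&(V<93)&(V>62)).astype(np.uint8)
m[:170]=0;m[240:]=0;m[:,:200]=0;m[:,320:]=0
m=cv2.morphologyEx(m,cv2.MORPH_CLOSE,np.ones((3,3),np.uint8));m=cv2.morphologyEx(m,cv2.MORPH_OPEN,np.ones((5,5),np.uint8))
c=max(cv2.findContours(m,0,1)[0],key=cv2.contourArea);r=cv2.minAreaRect(c);print(r)
w=ray("top",cv2.boxPoints(r),.164)[:,:2];print(w.round(4),w.mean(0))
pts=np.array([(u,np.nonzero(m[:,u])[0].min()-.5,np.nonzero(m[:,u])[0].max()+.5) for u in range(218,298) if m[:,u].any()])
for k in(1,2):
    g=ray("top",pts[:,[0,k]],.164)[:,:2].astype(np.float32)
    vx,vy,x,y=cv2.fitLine(g,cv2.DIST_HUBER,0,.01,.01).ravel();print(np.degrees(np.arctan2(vy,vx)),x+(.04-y)*vx/vy)
v=im.copy();v[m>0]=(255,0,0);cv2.imwrite("pics/crop2.png",cv2.resize(v[160:245,190:325],None,fx=4,fy=4))
```

```text
((257.6639404296875, 197.69674682617188), (103.55928802490234, 8.57828426361084), 11.53462028503418)
[[ 0.5994  0.148 ]
 [ 0.6176  0.1443]
 [ 0.5716 -0.0737]
 [ 0.5536 -0.0699]] [0.58554346 0.03717518]
78.49236 0.5951604
78.22332 0.5770632
```

View pics/crop2.png

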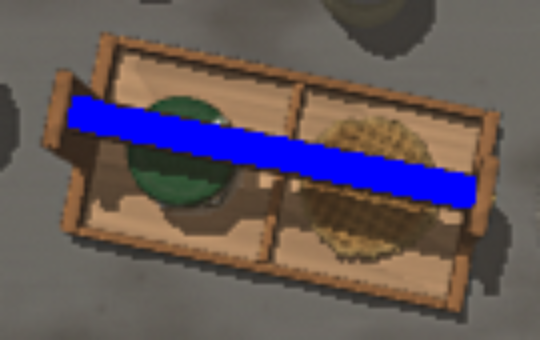

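The carrier's jar (green lid) is at (235,197), with the waffles at (282,206). The pink jar at (222,138) and the bigger waffle at (281,282) are decoys. The green-lid jar in the carrier and the small waffles in the other bay fit the description, and the crop confirms this.

The bar's centre is (0.5855, 0.037). Its length comes out at 223 mm (224 given) and its axis lies at 78.3°. The balance point is about 24 mm towards the jar, at (0.590, 0.060). I turn the tool first.

```bash
python3 -m jog '[[0,0,0,0,0,0.11,0.07],[0,0,0,0,0,0.11,0.07],[0,0,0,0,0,0.11,0.07],[0,0,0,0,0,0.11,0.07],[0,0,0,0,0,0.11,0.07],[0,0,0,0,0,0.11,0.07],[0,0,0,0,0,0.11,0.07],[0,0,0,0,0,0.11,0.07],[0,0,0,0,0,0.11,0.07],[0,0,0,0,0,0.11,0.07],[0,0,0,0,0,0.11,0.07],[0,0,0,0,0,0,0.07]]' 25
cat >> h.py <<'E'
from scipy.spatial.transform import Rotation as Ro
def go(t,yaw=78.3):
    o=env.get_obs();R=Ro.from_euler("xyz",o["tool_rot"],degrees=True);T=Ro.from_euler("xyz",[180,0,yaw],degrees=True)
    print("pos",o["tool_pos"].round(4),"rot",o["tool_rot"].round(2),"q",o["qpos"].round(1),"t",o["time_s"])
    print("shift tool",R.inv().apply(np.array(t)-o["tool_pos"]).round(4),"turn",(R.inv()*T).as_rotvec().round(4))
    print("F",o["force"].round(2),"M",o["wrist_torque"].round(3),"grip",o["grip_width"],o["grasp_force"])
E
python3 -c "from h import *;go([.5903,.0602,.240])"
```

```text
time_s: 1.1
tool_pos: [0.2825, 0.5851, 0.2406]
tool_rot: [-180.0, 0.1, 84.7]
force: [-0.5, -0.0, -0.2]
grip_width: 0.0701
grasp_force: 0.0
pos [0.2825 0.5851 0.2406] rot [-1.7999e+02  6.0000e-02  8.4750e+01] q [-70.5  18.3   5.   83.4  -1.6  78.4 -70.7] t 1.1
shift tool [-0.4945  0.3545  0.0011] turn [-1.000e-04  1.100e-03  1.125e-01]
F [-0.5  -0.   -0.25] M [-0.131  0.012 -0.03 ] grip 0.07008090547340651 0.0
```

```bash
python3 -m jog '[[-0.03,0.0215,0,0,0,0,0.07],[-0.03,0.0215,0,0,0,0,0.07],[-0.03,0.0215,0,0,0,0,0.07],[-0.03,0.0215,0,0,0,0,0.07],[-0.03,0.0215,0,0,0,0,0.07],[-0.03,0.0215,0,0,0,0,0.07],[-0.03,0.0215,0,0,0,0,0.07],[-0.03,0.0215,0,0,0,0,0.07],[-0.03,0.0215,0,0,0,0,0.07],[-0.03,0.0215,0,0,0,0,0.07],[0,0,0,0,0,0.056,0.07],[0,0,0,0,0,0.056,0.07]]'
python3 -c "from h import *;go([.5903,.0602,.240])"
```

```text
time_s: 2.1
tool_pos: [0.4717, 0.2641, 0.2413]
tool_rot: [180.0, 0.0, 78.2]
force: [-0.9, 1.0, -0.2]
grip_width: 0.0702
grasp_force: 0.0
pos [0.4717 0.2641 0.2413] rot [1.7998e+02 2.0000e-02 7.8180e+01] q [-49.6   4.9  18.6  99.4  -1.6  75.9 -42.5] t 2.1
shift tool [-0.1753  0.1579  0.0014] turn [ 0.0004  0.0003 -0.0021]
F [-0.87  1.   -0.23] M [-0.059  0.173  0.02 ] grip 0.07016992365207082 0.0
```

```bash
python3 -m jog '[[-0.0219,0.0197,0,0,0,0,0.07],[-0.0219,0.0197,0,0,0,0,0.07],[-0.0219,0.0197,0,0,0,0,0.07],[-0.0219,0.0197,0,0,0,0,0.07],[-0.0219,0.0197,0,0,0,0,0.07],[-0.0219,0.0197,0,0,0,0,0.07],[-0.0219,0.0197,0,0,0,0,0.07],[-0.0219,0.0197,0,0,0,0,0.07],[0,0,0,0,0,0,0.07],[0,0,0,0,0,0,0.07]]'
python3 - <<'E'
from h import *
go([.5903,.0602,.152])
cv2.imwrite("pics/w1.png",env.read_camera("wrist"))
E
```

```text
time_s: 2.93
tool_pos: [0.5899, 0.0618, 0.2409]
tool_rot: [-180.0, 0.1, 78.4]
force: [0.3, 0.7, 0.3]
grip_width: 0.0699
grasp_force: 0.0
pos [0.5899 0.0618 0.2409] rot [-1.7999e+02  6.0000e-02  7.8390e+01] q [-33.7  12.1  29.2  92.6  -6.   76.8 -15.2] t 2.9333
shift tool [-0.0014  0.0007  0.0889] turn [-0.0002  0.001   0.0015]
F [0.28 0.72 0.35] M [-0.038  0.054  0.033] grip 0.06987175044637814 0.0
```

View pics/w1.png

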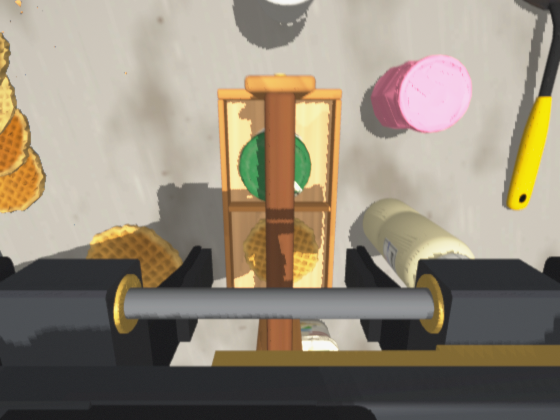

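The wrist view shows the bar vertical at column 280, midway between the fingers (180..375), with the jar lid at (275,165). I cross-check, then descend.

```bash
python3 - <<'E'
from h import *
a=ray("wrist",[(280,77),(280,92)],.165);j=ray("wrist",[(275,165)],.098);w=ray("wrist",[(281,248)],.035)
u=np.array([np.cos(np.radians(78.3)),np.sin(np.radians(78.3))])
for p in(*a,*j,*w): print(p.round(4),(p[:2]-[.5855,.0372])@u)
E
python3 -m jog '[[-0.0014,0,0.0108,0,0,0,0.07],[0,0,0.0108,0,0,0,0.07],[0,0,0.0108,0,0,0,0.07],[0,0,0.0108,0,0,0,0.07],[0,0,0.0108,0,0,0,0.07],[0,0,0.0108,0,0,0,0.07],[0,0,0.0108,0,0,0,0.07],[0,0,0.0108,0,0,0,0.07],[0,0,0,0,0,0,0.07],[0,0,0,0,0,0,0.07]]'
python3 -c "from h import *;go([.5903,.0602,.154])"
```

```text
[0.61   0.1598 0.165 ] 0.12500655241018957
[0.6083 0.1514 0.165 ] 0.11641489553102662
[0.5935 0.0982 0.098 ] 0.06140277035408334
[ 0.5788 -0.0031  0.035 ] -0.040785077998823804
time_s: 3.82
tool_pos: [0.5889, 0.0628, 0.154]
tool_rot: [-179.9, 0.0, 78.5]
force: [-0.2, -0.4, 0.9]
grip_width: 0.0701
grasp_force: 0.0
pos [0.5889 0.0628 0.154 ] rot [-1.7993e+02  4.0000e-02  7.8480e+01] q [-32.9  15.7  28.6  98.9  -8.1  67.5 -13.7] t 3.8167
shift tool [-0.0023  0.0019  0.    ] turn [-0.0013  0.0007  0.0032]
F [-0.25 -0.45  0.88] M [-0.085  0.082 -0.047] grip 0.07010451061435274 0.0
```

```bash
python3 -m jog '[[-0.001,0.0019,0,0,0,0.003,0.07],[0,0,0,0,0,0,0.04],[0,0,0,0,0,0,0.025],[0,0,0,0,0,0,0.015],[0,0,0,0,0,0,0.01],[0,0,0,0,0,0,0.01],[0,0,0,0,0,0,0.01],[0,0,0,0,0,0,0.01]]' 25
python3 -c "from h import *;go([.5898,.061,.154])"
```

```text
time_s: 4.48
tool_pos: [0.5909, 0.0616, 0.1549]
tool_rot: [180.0, -0.0, 78.3]
force: [-0.0, 0.3, 1.0]
grip_width: 0.0312
grasp_force: 0.0
pos [0.5909 0.0616 0.1549] rot [ 1.800e+02 -1.000e-02  7.832e+01] q [-32.8  15.9  28.6  98.6  -8.2  67.5 -13.6] t 4.4833
shift tool [-0.0008 -0.001   0.0009] turn [ 0.0001 -0.0001  0.0003]
F [-0.05  0.33  0.97] M [-0.101  0.018  0.016] grip 0.03123797634920463 0.0
```

```bash
python3 -m jog '[[0,0,0,0,0,0,0.01],[0,0,0,0,0,0,0.01],[0,0,0,0,0,0,0.01],[0,0,0,0,0,0,0.01],[0,0,0,0,0,0,0.01],[0,0,0,0,0,0,0.01]]'
python3 -c "from h import *;go([.5898,.061,.154])"
```

```text
time_s: 4.98
tool_pos: [0.5909, 0.0616, 0.1549]
tool_rot: [-180.0, -0.0, 78.3]
force: [-0.2, -0.1, -0.6]
grip_width: 0.0198
grasp_force: 25.0
pos [0.5909 0.0616 0.1549] rot [-179.99   -0.     78.31] q [-32.8  15.9  28.6  98.6  -8.2  67.6 -13.6] t 4.9833
shift tool [-0.0008 -0.001   0.0009] turn [-0.0001 -0.0001  0.0002]
F [-0.23 -0.07 -0.57] M [-0.048  0.08   0.046] grip 0.01978483039019386 24.999982486478984
```

```bash
python3 -m jog '[[0,0,-0.001,0,0,0,0.01],[0,0,-0.002,0,0,0,0.01],[0,0,-0.002,0,0,0,0.01],[0,0,-0.002,0,0,0,0.01],[0,0,-0.001,0,0,0,0.01],[0,0,0,0,0,0,0.01],[0,0,0,0,0,0,0.01],[0,0,0,0,0,0,0.01]]'
python3 - <<'E'
from h import *
go([.5909,.0616,.30])
cv2.imwrite("pics/s1.png",env.read_camera("side"));cv2.imwrite("pics/t1.png",env.read_camera("top"))
o=env.get_obs();R=Ro.from_euler("xyz",o["tool_rot"],degrees=True);print("tool M",R.inv().apply(o["wrist_torque"]))
s=cv2.imread("pics/s1.png")[130:310,220:380];cv2.imwrite("pics/s1c.png",cv2.resize(s,None,fx=3.3,fy=3.3,interpolation=2))
E
```

```text
time_s: 5.65
tool_pos: [0.5909, 0.0616, 0.1627]
tool_rot: [-180.0, 0.0, 78.3]
force: [0.6, 0.6, -8.4]
grip_width: 0.02
grasp_force: 25.0
pos [0.5909 0.0616 0.1627] rot [-179.99    0.     78.31] q [-32.9  15.5  28.7  98.1  -7.9  68.4 -13.8] t 5.65
shift tool [ 0.      0.     -0.1373] turn [-0.0002  0.      0.0002]
F [ 0.58  0.59 -8.36] M [-0.05   0.072  0.059] grip 0.01995974321081076 25.000089132227004
tool M [ 0.03941448 -0.05806944 -0.05552492]
```

View pics/s1c.png

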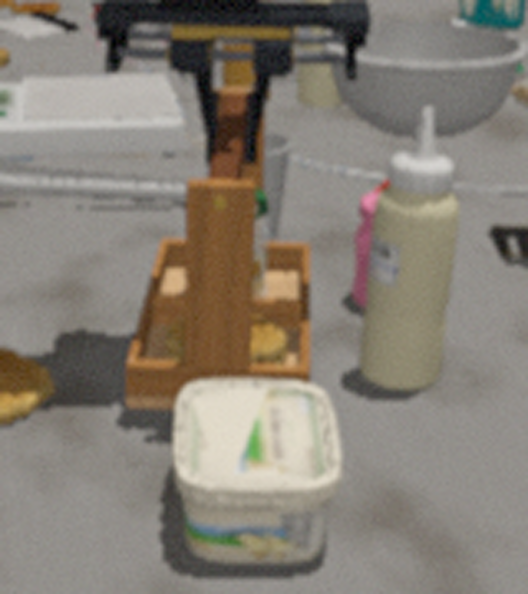

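```bash
python3 -c "
from h import *
cv2.imwrite('pics/w2.png',env.read_camera('wrist'))"
python3 -m jog '[[0,0,-0.002,0,0,0,0.01],[0,0,-0.004,0,0,0,0.01],[0,0,-0.006,0,0,0,0.01],[0,0,-0.007,0,0,0,0.01],[0,0,-0.007,0,0,0,0.01],[0,0,-0.007,0,0,0,0.01],[0,0,-0.007,0,0,0,0.01],[0,0,-0.007,0,0,0,0.01],[0,0,-0.006,0,0,0,0.01],[0,0,-0.004,0,0,0,0.01],[0,0,-0.002,0,0,0,0.01],[0,0,0,0,0,0,0.01]]'
python3 - <<'E'
from h import *
go([.5909,.0616,.305])
cv2.imwrite("pics/w3.png",env.read_camera("wrist"))
a,b=[cv2.cvtColor(cv2.imread(f"pics/w{i}.png"),cv2.COLOR_BGR2GRAY)[40:240,230:335].astype(np.float32) for i in(2,3)]
t=b[10:60,15:90]; r=cv2.matchTemplate(a,t,cv2.TM_CCOEFF_NORMED);print("post shift",cv2.minMaxLoc(r)[1],cv2.minMaxLoc(r)[3],"expect (15,10)")
E
```

```text
time_s: 6.8
tool_pos: [0.5912, 0.0616, 0.2224]
tool_rot: [180.0, -0.0, 78.3]
force: [0.3, 0.1, -6.8]
grip_width: 0.0197
grasp_force: 25.0
pos [0.5912 0.0616 0.2224] rot [ 1.7996e+02 -2.0000e-02  7.8320e+01] q [-33.5  12.9  29.2  94.   -6.5  74.8 -14.9] t 6.8
shift tool [-0.     -0.0002 -0.0826] turn [ 0.0008 -0.0004  0.0003]
F [ 0.31  0.06 -6.81] M [-0.052  0.036  0.017] grip 0.019747137176199515 24.999959184788167
post shift 0.997772216796875 (15, 10) expect (15,10)
```

No rotation in the fingers. I continue the lift.

```bash
python3 -m jog '[[0,0,-0.003,0,0,0,0.01],[0,0,-0.006,0,0,0,0.01],[0,0,-0.009,0,0,0,0.01],[0,0,-0.010,0,0,0,0.01],[0,0,-0.010,0,0,0,0.01],[0,0,-0.010,0,0,0,0.01],[0,0,-0.010,0,0,0,0.01],[0,0,-0.009,0,0,0,0.01],[0,0,-0.008,0,0,0,0.01],[0,0,-0.005,0,0,0,0.01],[0,0,-0.0025,0,0,0,0.01],[0,0,0,0,0,0,0.01]]'
python3 - <<'E'
from h import *
go([.5909,.0616,.305])
cv2.imwrite("pics/w4.png",env.read_camera("wrist"));s=env.read_camera("side");cv2.imwrite("pics/s4.png",s)
a,b=[cv2.cvtColor(cv2.imread(f"pics/w{i}.png"),cv2.COLOR_BGR2GRAY)[40:240,230:335].astype(np.float32) for i in(2,4)]
t=b[10:60,15:90]; r=cv2.matchTemplate(a,t,cv2.TM_CCOEFF_NORMED);print("post shift",cv2.minMaxLoc(r)[1],cv2.minMaxLoc(r)[3],"expect (15,10)")
cv2.imwrite("pics/s4c.png",cv2.resize(s[60:260,210:390],None,fx=3,fy=3,interpolation=2))
# predicted side pixels for level carrier (underside .15, grip 24.5 mm towards jar) 
c=env.get_calibration("side");f=210/np.tan(np.radians(c["fov_y"]/2));P=np.linalg.inv(np.array(c["pose"]))
u=np.array([np.cos(np.radians(78.3)),np.sin(np.radians(78.3)),0]);v=np.array([u[1],-u[0],0])
z0=env.get_obs()["tool_pos"][2]-.1549
for n,(X,Y,Z) in dict(nearpostL=(-.022,-.122,.165),nearpostR=(.022,-.122,.165),baseNearL=(-.061,-.122,.005),baseNearR=(.061,-.122,.005),rimFarL=(-.061,.122,.037),rimFarR=(.061,.122,.037)).items():
    for th in(0,2):
        q=np.radians(th);Yp=.0245+(Y-.0245)*np.cos(q)-(Z-.155)*np.sin(q);Zp=.155+(Y-.0245)*np.sin(q)+(Z-.155)*np.cos(q)
        p=P@np.r_[np.array([.5855,.0377,z0])+u*Yp+v*X+np.array([0,0,Zp]),1];x=c["cx"]-f*p[0]/p[2];y=c["cy"]+f*p[1]/p[2];print(n,th,"full",round(x,1),round(y,1),"crop",round((x-210)*3),round((y-60)*3))
E
```

```text
time_s: 7.85
tool_pos: [0.5912, 0.0616, 0.305]
tool_rot: [180.0, -0.0, 78.3]
force: [0.0, 0.2, -7.2]
grip_width: 0.0203
grasp_force: 25.0
pos [0.5912 0.0616 0.305 ] rot [ 1.7995e+02 -2.0000e-02  7.8310e+01] q [-33.8  10.8  29.6  86.8  -5.3  83.8 -15.8] t 7.85
shift tool [-0.     -0.0003 -0.    ] turn [ 0.0008 -0.0004  0.0002]
F [ 0.05  0.23 -7.23] M [-0.052  0.082  0.018] grip 0.020259073199614744 24.999919524416327
post shift 0.9521214365959167 (15, 10) expect (15,10)
nearpostL 0 full 275.6 117.1 crop 197 171
nearpostL 2 full 275.6 119.8 crop 197 179
nearpostR 0 full 298.1 117.7 crop 264 173
nearpostR 2 full 298.0 120.3 crop 264 181
baseNearL 0 full 256.6 193.6 crop 140 401
baseNearL 2 full 256.9 195.0 crop 141 405
baseNearR 0 full 314.9 195.6 crop 315 407
baseNearR 2 full 314.8 197.0 crop 314 411
rimFarL 0 full 267.9 151.1 crop 174 273
rimFarL 2 full 268.0 149.5 crop 174 268
rimFarR 0 full 314.9 152.5 crop 315 277
rimFarR 2 full 315.0 150.8 crop 315 272
```

View pics/s4c.png

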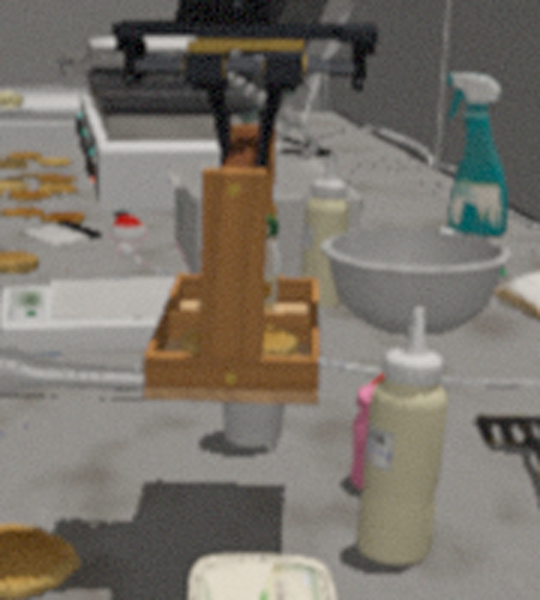

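View pics/w4.png

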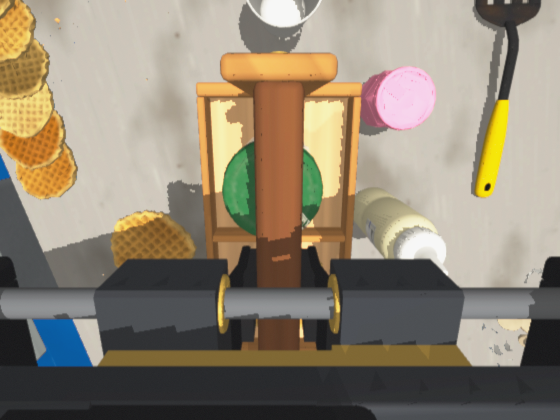

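Run:
```python
from h import *
c=env.get_calibration("side");f=210/np.tan(np.radians(c["fov_y"]/2));P=np.linalg.inv(np.array(c["pose"]))
u=np.array([np.cos(np.radians(78.3)),np.sin(np.radians(78.3)),0]);v=np.array([u[1],-u[0],0])
def pr(X,Y,Z,z0,th):
    q=np.radians(th);y=.0245+(Y-.0245)*np.cos(q)-(Z-.155)*np.sin(q);z=.155+(Y-.0245)*np.sin(q)+(Z-.155)*np.cos(q)
    p=P@np.r_[np.array([.5855,.0377,z0])+u*y+v*X+[0,0,z],1];return np.array([c["cx"]-f*p[0]/p[2],c["cy"]+f*p[1]/p[2]])
S=[cv2.imread(f"pics/{n}.png")[:,:,:].astype(float) for n in("side0","s4")]
S=[s[:,:,2]-s[:,:,0] for s in S]   # red minus blue: wood vs grey
for n,p,hw in(("nearpost",(0,-.122,.165),6),("farrimR",(.045,.122,.037),3),("farrimL",(-.045,.122,.037),3),("baseR",(.042,-.122,.005),4),("baseL",(-.042,-.122,.005),4)):
    out=[]
    for s,z0 in zip(S,(0,.1501)):
        x,y=pr(*p,z0,0);x+=1.7;xi,yi=int(round(x)),int(round(y))
        prof=s[yi-9:yi+10,xi-hw:xi+hw+1].mean(1);g=np.gradient(prof)*(-1 if "base" in n else 1);g=np.clip(g,0,None)
        k=g.argmax();w=slice(max(k-2,0),k+3);out.append(yi-9+(np.arange(19)[w]*g[w]).sum()/g[w].sum()-y)
    print(n,"residual before/after",np.round(out,2),"px per deg",round(pr(*p,.1501,1)[1]-pr(*p,.1501,0)[1],2),"tilt",round((out[1]-out[0])/(pr(*p,.1501,1)[1]-pr(*p,.1501,0)[1]),2))
```

```text
nearpost residual before/after [-2.47 -2.04] px per deg 1.33 tilt 0.32
farrimR residual before/after [-0.54 -0.01] px per deg -0.84 tilt -0.63
farrimL residual before/after [-0.66 -0.32] px per deg -0.83 tilt -0.41
baseR residual before/after [-7.25 -0.75] px per deg 0.73 tilt 8.96
baseL residual before/after [-0.7  -0.77] px per deg 0.73 tilt -0.11
```

The carrier is level to within about 0.5° (baseR was hidden by the tub in the first picture). I hold still for over 3 s.

```bash
for i in 1 2 3 4; do python3 -m jog '[[0,0,0,0,0,0,0.01],[0,0,0,0,0,0,0.01],[0,0,0,0,0,0,0.01],[0,0,0,0,0,0,0.01],[0,0,0,0,0,0,0.01],[0,0,0,0,0,0,0.01],[0,0,0,0,0,0,0.01],[0,0,0,0,0,0,0.01],[0,0,0,0,0,0,0.01],[0,0,0,0,0,0,0.01],[0,0,0,0,0,0,0.01],[0,0,0,0,0,0,0.01]]' | tr '\n' ' '; echo; done
python3 - <<'E'
from h import *
s=env.read_camera("side");a=cv2.imread("pics/s4.png")
print("diff carrier",np.abs(s.astype(int)-a)[60:260,210:390].mean())
go([.5912,.0616,.305]);print(env.sign_off())
E
```

```text
time_s: 8.95 tool_pos: [0.591, 0.0615, 0.3044] tool_rot: [180.0, -0.0, 78.3] force: [-0.0, 0.8, -6.9] grip_width: 0.0196 grasp_force: 25.0 
time_s: 9.95 tool_pos: [0.591, 0.0616, 0.3044] tool_rot: [180.0, -0.0, 78.3] force: [-0.8, -0.3, -7.6] grip_width: 0.02 grasp_force: 25.0 
time_s: 10.95 tool_pos: [0.5909, 0.0616, 0.3044] tool_rot: [180.0, -0.0, 78.3] force: [-0.6, 0.0, -8.3] grip_width: 0.0196 grasp_force: 25.0 
time_s: 11.95 tool_pos: [0.591, 0.0616, 0.3044] tool_rot: [180.0, -0.0, 78.3] force: [0.4, -0.3, -7.6] grip_width: 0.0196 grasp_force: 25.0 
diff carrier 2.828425925925926
pos [0.591  0.0616 0.3044] rot [179.99  -0.    78.31] q [-33.8  10.8  29.6  86.9  -5.3  83.8 -15.8] t 12.0
shift tool [ 0.0001  0.0002 -0.0006] turn [ 0.0001 -0.0001  0.0002]
F [-0.24 -0.51 -7.09] M [-0.049  0.029 -0.029] grip 0.019889443633747277 25.00014520715922
the job is handed in; nothing more can be done
None
```

The carrier is up and held with the jar and waffles still in it: underside about 15 cm above the table, level to within about 0.5°, grip 25 N, held still for 4 s; I handed the job in at 12 s with the arm still holding it.

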